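# Find the loose bolt on the port block and hold its cap open

## Robot

A 6-joint arm with a two-finger parallel gripper is mounted at the origin on a cart in front of the work surface, level with it; the furniture and walls round the work are solid. World frame = base frame: x ahead of the robot, y to its left, z up, the work surface at z = 0. Lengths are in mm, angles in rad, forces in N, time in s.
With the tool pointing down it reaches from about 325 to 900 mm from the base axis. Payload 3.5 kg.
Tool frame: the origin (TCP) lies at the very end of the fingers, on their centre line; the grasp point (between the pads) lies 19 mm behind it; z points along the fingers, y is the direction in which the jaws open and shut (so a half turn about z gives the same grasp; the last joint's range is limited). The gripper opens to 85 mm and grips with 20 to 120 N. Pads are 22 mm wide; open, the fingers measure 114 mm over their backs; the gripper's body (76 mm by 85 mm) begins 54 mm behind the grasp point. The pads swing forward as they close: fully open they stand 13 mm farther back than shut.
Start: joints at [1.142, 0.276, -0.026, 1.268, 0, 1.467], TCP at [200.048, 592.117, 231.313] pointing down, gripper open.
Joint ranges: [-3.12, 3.12], [-0.85, 1.88], [-1.08, 1.24], [-1.95, 2.15], [-1.57, 1.53], [-3.14, 3.14]. Speed limits (rad/s): [2.57, 2.57, 3.14, 3.14, 3.14, 3.14].

## Interface

Orientations are given as a rotation vector (axis times angle).
In Python, from bench import sensors, capture, camera_model, workorder gives the robot as it stands.
- The arm moves only by the tool move_arm, never from a script. Its argument "commands" is a list that holds one entry, the list of rows, each a list of 6 numbers: the shift along the tool's x, y, z in m, then the turn, a rotation vector about the tool's x, y, z in rad. A call has 1 to 12 rows; each row is the pose to reach, as a shift and turn from the pose commanded when the call began, along the tool's axes at that moment; what a row does not reach only later rows make up. A row lasts 1/10 s, in which the tool goes at most 50 mm and 8.59 degrees, less where a joint would pass 70% of its speed; a pose out of reach is approached as far as the arm can. A call with a gripper value outside its range is refused whole. "hand" is the gripper's target within -1 to 1 (fully open at 1, half-way at 0, shut at -1), set as the call begins (left out, the last holds). The fingers move at their own pace and stop on an object; the grip force is fixed at half the most. Time passes only in rows, so rows that repeat a pose let the fingers close. It gives the time, the measured TCP pose, the force and the opening at its end, in the units of the state.
- sensors.sense(): the state, without advancing time (a new reading comes with each control period).
- capture(name): name is "scene" or "top" or "wrist"; returns (picture, depth): 400x640x3 uint8, blue, green, red; 400x640 float32, mm along the optical axis (not along the pixel's ray), 0 where there is no reading.
- camera_model(name): a dict with "K" (3x3 intrinsics, pixels), "R" (3x3) and "t" (3): a world point X has camera coordinates R X + t; the wrist camera has in their place "mount" (4x4, takes a point from camera to tool coordinates, whose origin is the TCP and whose axes are the flange's). Camera axes: x right, y down, z forward; pixel columns grow to the right and rows downward; lengths in mm; the calibration is good to about 2 mm. A picture is of the moment at which its call begins: read the wrist's pose just before it. camera_model takes no time and is no camera call.
- workorder.sign_off(): hands the job in, once; it reports no verdict.
The state is a dict: "time_s": time; "joint_positions": joint angles; "joint_velocities": joint speeds; "effort": joint torques, N m; "tcp_pos": TCP position; "eef_rot": TCP orientation; "wrist_force": force on the tool from outside, world axes, zero at the start; "wrist_torque": the same for the moment, N m; "finger_gap": finger opening in mm.
Only numpy, scipy, OpenCV 4.12 (cv2) and the standard library are available. Lean on these libraries where they do the work, as an engineer would, in place of code of your own. Each camera call takes 0.05 s, during which the arm holds its last target.

## Task

One of the three bolts on the aluminium test block is loose, though it looks like the others: tap their heads gently from above until you find the one that gives way and sinks. Then lift the blue hinged cap directly behind that bolt to at least 45 degrees and finish while still holding it up by its tab, so that the port can be inspected. Leave the caps of tight bolts shut and the things round the block where they lie.

Things in the scene. Friction and masses are not known exactly. Their poses are not given: they have to be found in the camera images.
- test_block: aluminium test block fixed to the bench, 116 (x) x 260 (y) x 50 (z) mm; origin: centre of its underside. At yaw 0 its +x points away from the robot, +y to the left. Three stations along its y: 1 at +80, 2 at 0, 3 at -80 mm. Each has a bolt on the robot's side (block x = -38 mm) and right behind it the blue hinged cap over the port that this bolt secures.
- bolt_1_head (a point): centre of the top face of the hexagon bolt head of station 1; head 25 mm across, its top 12.5 mm above the block's top while not sunk. Moves with the bolt.
- bolt_1 (a joint): how far bolt 1 has sunk into its counterbore, m: 0 at the start for all three. A tight bolt stays within 2 mm of 0; the loose one gives way under about 4 N, sinks 6 mm to its stop and stays down. Which one is loose differs from run to run and cannot be seen before it is tapped.
- cap_1_tab (a point): centre of the black upright finger tab on the blue cap of station 1; tab 10 mm (block y) x 14 mm (block x) x 30 mm high, standing on the cap's top face (15 mm below this point), to be pinched across its 10 mm, along the block's y. Moves with the cap. Cap shut: 41 mm behind its bolt.
- cap_1_hinge (a point): point on the hinge line of cap 1, which runs along the block's y at the cap's far edge, 54 mm above the bench; with the cap shut the tab centre lies 43 mm nearer the robot (block -x) and 19 mm higher.
- cap_1 (a joint): opening angle of cap 1, rad: 0 shut, grows as the tab edge swings up and away from the robot, at most 1.5. The cap (50 x 52 x 6 mm) is lightly sprung shut (about 1 N at the tab) and falls shut if let go.
- bolt_2_head (a point): centre of the top face of the hexagon bolt head of station 2; head 25 mm across, its top 12.5 mm above the block's top while not sunk. Moves with the bolt.
- bolt_2 (a joint): how far bolt 2 has sunk into its counterbore, m: 0 at the start for all three. A tight bolt stays within 2 mm of 0; the loose one gives way under about 4 N, sinks 6 mm to its stop and stays down. Which one is loose differs from run to run and cannot be seen before it is tapped.
- cap_2_tab (a point): centre of the black upright finger tab on the blue cap of station 2; tab 10 mm (block y) x 14 mm (block x) x 30 mm high, standing on the cap's top face (15 mm below this point), to be pinched across its 10 mm, along the block's y. Moves with the cap. Cap shut: 41 mm behind its bolt.
- cap_2_hinge (a point): point on the hinge line of cap 2, which runs along the block's y at the cap's far edge, 54 mm above the bench; with the cap shut the tab centre lies 43 mm nearer the robot (block -x) and 19 mm higher.
- cap_2 (a joint): opening angle of cap 2, rad: 0 shut, grows as the tab edge swings up and away from the robot, at most 1.5. The cap (50 x 52 x 6 mm) is lightly sprung shut (about 1 N at the tab) and falls shut if let go.
- bolt_3_head (a point): centre of the top face of the hexagon bolt head of station 3; head 25 mm across, its top 12.5 mm above the block's top while not sunk. Moves with the bolt.
- bolt_3 (a joint): how far bolt 3 has sunk into its counterbore, m: 0 at the start for all three. A tight bolt stays within 2 mm of 0; the loose one gives way under about 4 N, sinks 6 mm to its stop and stays down. Which one is loose differs from run to run and cannot be seen before it is tapped.
- cap_3_tab (a point): centre of the black upright finger tab on the blue cap of station 3; tab 10 mm (block y) x 14 mm (block x) x 30 mm high, standing on the cap's top face (15 mm below this point), to be pinched across its 10 mm, along the block's y. Moves with the cap. Cap shut: 41 mm behind its bolt.
- cap_3_hinge (a point): point on the hinge line of cap 3, which runs along the block's y at the cap's far edge, 54 mm above the bench; with the cap shut the tab centre lies 43 mm nearer the robot (block -x) and 19 mm higher.
- cap_3 (a joint): opening angle of cap 3, rad: 0 shut, grows as the tab edge swings up and away from the robot, at most 1.5. The cap (50 x 52 x 6 mm) is lightly sprung shut (about 1 N at the tab) and falls shut if let go.
- pen_yellow: bystander: yellow and blue pen, 145 mm long, lying left of the block; origin at the centre of its underside
- spanner: bystander: steel open-ended spanner, 181 mm long, lying right of the block; origin at the centre of its underside
- memo_pad: bystander: yellow memo pad, 76 x 77 x 12 mm, to the right; origin at the centre of its underside
- weight_100: bystander: grey metal calibration weight, 26 mm across and 43 mm high, behind the block; origin at the centre of its underside
- knurled_fitting: bystander: metal fitting, 26 mm across and 30 mm high, behind the block; origin at the centre of its underside

How it is judged (in metres and radians):
On the way:
1. the loose bolt has been found: tapped until it sank by more than 4 mm (value of joint any of bolt_1, bolt_2, bolt_3 above 0.004 m), for 0.2 s.
At the end, for the whole second after the job is handed in: The loose bolt is sunk by more than 4 mm; the cap of that same station stands open by more than 0.6 rad (34 degrees), still, and is held by the fingers (contact force over 0.3 N); the two other caps are shut (under 0.1 rad) (((value of joint bolt_1 above 0.004 m and value of joint cap_1 above 0.6 rad and contact force between the fingers and cap_1 above 0.3 N and velocity of joint cap_1 between -0.15 and 0.15 rad/s and value of joint each of cap_2, cap_3 below 0.1 rad) or (value of joint bolt_2 above 0.004 m and value of joint cap_2 above 0.6 rad and contact force between the fingers and cap_2 above 0.3 N and velocity of joint cap_2 between -0.15 and 0.15 rad/s and value of joint each of cap_1, cap_3 below 0.1 rad) or (value of joint bolt_3 above 0.004 m and value of joint cap_3 above 0.6 rad and contact force between the fingers and cap_3 above 0.3 N and velocity of joint cap_3 between -0.15 and 0.15 rad/s and value of joint each of cap_1, cap_2 below 0.1 rad))); the arm keeps its last pose, push and grip.
It fails at once if a cap is lifted whose own bolt has not been found loose ((value of joint cap_1 above 0.25 rad and value of joint bolt_1 below 0.004 m) or (value of joint cap_2 above 0.25 rad and value of joint bolt_2 below 0.004 m) or (value of joint cap_3 above 0.25 rad and value of joint bolt_3 below 0.004 m)).
It fails at once if a bolt is struck with more than 60 N (contact force between any of the arm, the fingers and bolt_1 above 60 N or contact force between any of the arm, the fingers and bolt_2 above 60 N or contact force between any of the arm, the fingers and bolt_3 above 60 N).
It fails at once if a thing lying round the block is shifted by more than 40 mm (distance of any of pen_yellow, spanner, memo_pad, weight_100, knurled_fitting from where it was at the start of the episode above 0.04 m).
It also fails if it takes over 42 s, if anything falls off the work surface, if the arm or the gripper's body presses on something with over 40 N, if the wrist force passes 120 N, or if a joint passes its speed limit or range.

## Working session

There is one attempt and no reset: what is moved stays moved. The work goes in short steps, Python scripts to look and compute and a tool call to move; the robot and the scene stay as the last step left them, time stands still between calls to the robot, and variables do not carry over. Pictures are saved under pics/ and viewed, and the job is handed in when it is done.

Besides the shell and the picture viewer there is one more tool, called after ">>>" as a command line: name --argument value ..., lists and objects as JSON in quotes. move_arm: Moves the arm, as the interface text tells. Its arguments: {"type":"object","properties":{"commands":{"type":"array"},"hand":{"type":"number"}},"required":["commands"]}

```bash
mkdir -p pics; ls; python3 - <<'E'
from bench import sensors, capture, camera_model
import cv2, numpy as np
s=sensors.sense(); print({k:np.round(v,3).tolist() for k,v in s.items()})
for n in ("scene","top"):
    p,d=capture(n); cv2.imwrite(f"pics/{n}0.png",p); np.save(f"{n}0.npy",d)
    m=camera_model(n); print(n,{k:np.round(v,3).tolist() for k,v in m.items()})
print({k:np.round(v,3).tolist() for k,v in camera_model("wrist").items()})
E
```

```text
pics
{'time_s': 0.0, 'joint_positions': [1.142, 0.277, -0.028, 1.268, -0.0, 1.467], 'joint_velocities': [-0.0, 0.001, -0.001, 0.001, 0.001, 0.002], 'effort': [-0.001, -44.551, 29.52, 0.016, -0.0, -0.0], 'tcp_pos': [199.732, 591.41, 230.16], 'eef_rot': [-0.509, -3.099, 0.003], 'wrist_force': [0.484, 0.663, 0.684], 'wrist_torque': [0.035, -0.024, -0.025], 'finger_gap': 85.408}
scene {'K': [[416.951, 0.0, 323.657], [0.0, 416.951, 208.745], [0.0, 0.0, 1.0]], 'R': [[-0.922, 0.388, -0.01], [0.257, 0.591, -0.764], [-0.29, -0.707, -0.645]], 't': [582.997, -57.859, 1316.305]}
top {'K': [[395.271, 0.0, 314.493], [0.0, 395.271, 194.749], [0.0, 0.0, 1.0]], 'R': [[-0.014, -1.0, 0.007], [-0.995, 0.013, -0.101], [0.101, -0.008, -0.995]], 't': [-55.734, 593.165, 1058.581]}
{'K': [[307.802, 0.0, 322.807], [0.0, 307.802, 202.092], [0.0, 0.0, 1.0]], 'mount': [[0.001, -0.951, -0.308, 79.983], [1.0, 0.001, -0.0, -1.269], [0.001, -0.308, 0.951, -142.385], [0.0, 0.0, 0.0, 1.0]]}
```

View pics/scene0.png

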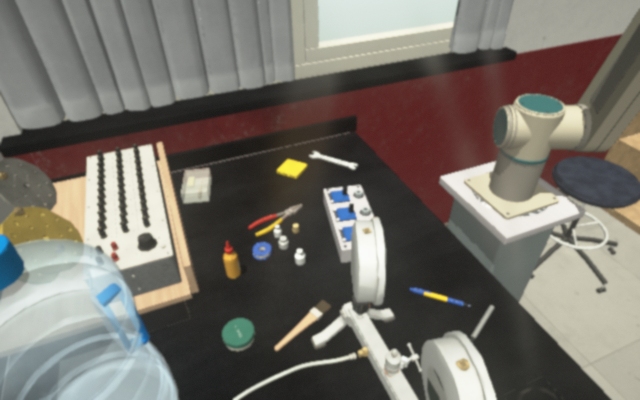

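View pics/top0.png

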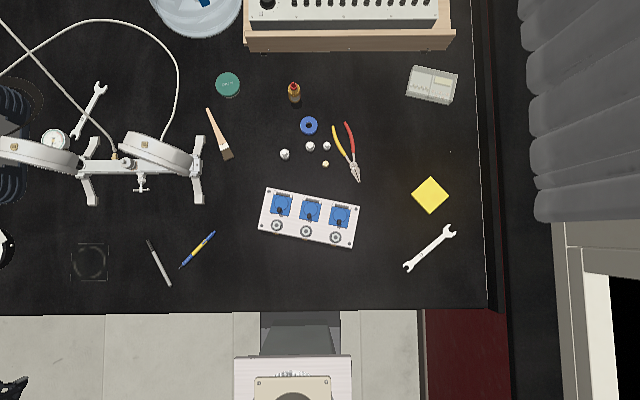

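The top view shows the block at about (308,218), with its caps at (281,205), (310,210), (340,216) and its bolts at (276,226), (306,232), (336,238). The pen is on the left, the spanner and pad are on the right, and the small fittings are behind. Next I'll measure them.

```bash
cat > h.py <<'E'
import numpy as np, cv2
from scipy.spatial.transform import Rotation as Rn
from bench import sensors, capture, camera_model
def ray(name,uv,s=None):
    m=camera_model(name);K=np.array(m["K"]);d=np.linalg.inv(K)@np.array([uv[0],uv[1],1.])
    if name=="wrist":
        M=np.array(m["mount"]);Rt=Rn.from_rotvec(s["eef_rot"]).as_matrix();
        return Rt@M[:3,3]+np.array(s["tcp_pos"]),Rt@M[:3,:3]@d
    R=np.array(m["R"]);t=np.array(m["t"]);return -R.T@t,R.T@d
def onplane(name,uv,z,s=None):
    o,d=ray(name,uv,s);return o+d*(z-o[2])/d[2]
def atdepth(name,uv,dep,s=None):
    o,d=ray(name,uv,s);return o+d*dep
def tri(r1,r2):
    A=np.stack([r1[1],-r2[1]],1);k=np.linalg.lstsq(A,r2[0]-r1[0],rcond=None)[0]
    a=r1[0]+r1[1]*k[0];b=r2[0]+r2[1]*k[1];return (a+b)/2,np.linalg.norm(a-b)
E
python3 - <<'E'
from h import *
p=cv2.imread("pics/top0.png");d=np.load("top0.npy")
c=p[170:265,240:380];cv2.imwrite("pics/topz.png",cv2.resize(c,None,fx=5.5,fy=5.5,interpolation=cv2.INTER_CUBIC))
white=cv2.inRange(p,(150,150,150),(255,255,255))
blk=np.zeros_like(white);blk[175:260,250:370]=white[175:260,250:370]
n,l,st,ce=cv2.connectedComponentsWithStats(blk);i=1+np.argmax(st[1:,4])
cn=max(cv2.findContours((l==i).astype(np.uint8),0,2)[0],key=cv2.contourArea)
r=cv2.minAreaRect(cn);print(r);b=cv2.boxPoints(r);P=np.array([onplane("top",q,50) for q in b]);print(P.round(1));print(P.mean(0),np.linalg.norm(np.diff(P,axis=0),axis=1))
for q in [(276,226),(306,232),(336,238),(300,244),(300,222)]: print(q,d[q[1],q[0]],atdepth("top",q,d[q[1],q[0]]).round(1))
hsv=cv2.cvtColor(p,cv2.COLOR_BGR2HSV);m=cv2.inRange(hsv,(100,120,80),(125,255,255));m[:175]=0;m[260:]=0;m[:,:250]=0;m[:,370:]=0
n,l,st,ce=cv2.connectedComponentsWithStats(m)
for k in range(1,n):
    if st[k,4]>60: print(st[k],ce[k],onplane("top",ce[k],57).round(1))
E
```

```text
((308.5599365234375, 217.10821533203125), (96.32986450195312, 42.84458923339844), 11.611486434936523)
[[ 501.8   91.3   50. ]
 [ 614.7   68.    50. ]
 [ 558.7 -186.3   50. ]
 [ 446.7 -160.3   50. ]]
[530.48527581 -46.81828085  50.        ] [115.28943924 260.41100085 114.901961  ]
(276, 226) 1044.5106 [507.2  39.2  65.2]
(306, 232) 1047.7 [490.3 -39.8  60.9]
(336, 238) 1045.3602 [ 473.4 -118.9   62.2]
(300, 244) 1103.5548 [457.6 -21.7   1.3]
(300, 222) 1061.5945 [517.3 -23.8  49.5]
[270 195  22  21 311] [280.62700965 204.31511254] [565.1  27.3  57. ]
[299 201  22  21 314] [309.83121019 210.21656051] [548.2 -50.7  57. ]
[329 207  21  21 317] [339.08832808 216.26498423] [ 530.9 -128.6   57. ]
```

View pics/topz.png

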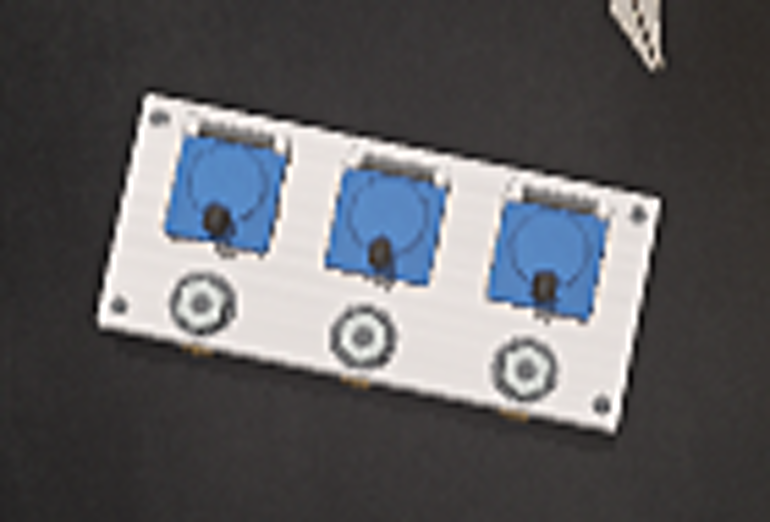

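```bash
cat >> h.py <<'E'
def target_R(yaw,tilt=0):
    bx=np.array([np.cos(yaw),np.sin(yaw),0]);by=np.array([-np.sin(yaw),np.cos(yaw),0])
    R0=np.stack([-bx,by,[0,0,-1]],1)
    return R0@Rn.from_rotvec([0,tilt,0]).as_matrix()
def rel(s,p,R=None):
    R0=Rn.from_rotvec(s["eef_rot"]).as_matrix()
    a=R0.T@(np.array(p)-s["tcp_pos"])/1000
    b=np.zeros(3) if R is None else Rn.from_matrix(R0.T@R).as_rotvec()
    return np.r_[a,b].round(4).tolist()
E
python3 - <<'E'
from h import *
print(rel(sensors.sense(),[508,-42,230],target_R(-.2155)))
E
```

```text
[-0.4948, -0.5015, 0.0012, -0.002, -0.0003, -0.1103]
```

>>> move_arm --commands '[[[-0.03,-0.03,0,0,0,-0.01],[-0.06,-0.06,0,0,0,-0.02],[-0.09,-0.09,0,0,0,-0.03],[-0.12,-0.12,0,0,0,-0.04],[-0.15,-0.15,0,0,0,-0.05],[-0.18,-0.18,0,0,0,-0.06],[-0.21,-0.21,0,0,0,-0.07],[-0.24,-0.24,0,0,0,-0.08],[-0.27,-0.27,0,0,0,-0.09],[-0.3,-0.3,0,0,0,-0.1],[-0.33,-0.33,0,0,0,-0.11],[-0.36,-0.36,0,0,0,-0.11]]]' --hand -1

```text
time_s: 1.3
tcp_pos: [426.0, 134.1, 231.0]
eef_rot: [-0.338, -3.123, -0.0]
wrist_force: [0.5, 0.2, 0.7]
finger_gap: 0.1
```

```bash
python3 - <<'E'
from h import *
print(rel(sensors.sense(),[508,-42,230],target_R(-.2155)))
E
```

```text
[-0.1178, -0.1545, 0.001, -0.0, -0.0003, -0.0001]
```

>>> move_arm --commands '[[[-0.03,-0.038,0,0,0,0],[-0.06,-0.076,0,0,0,0],[-0.09,-0.115,0,0,0,0],[-0.118,-0.154,0.001,0,0,0],[-0.118,-0.154,0.001,0,0,0],[-0.118,-0.154,0.001,0,0,0]]]'

```text
time_s: 1.9
tcp_pos: [507.8, -40.6, 229.6]
eef_rot: [-0.342, -3.121, -0.001]
wrist_force: [-0.1, -0.0, -0.1]
finger_gap: 0.1
```

```bash
python3 - <<'E'
from h import *
s=sensors.sense();p,d=capture("wrist");cv2.imwrite("pics/w1.png",p);np.save("w1.npy",d)
import pickle;pickle.dump(s,open("w1.pkl","wb"))
print(s["tcp_pos"],s["eef_rot"],s["joint_positions"])
E
```

```text
[507.78930279 -40.64440197 229.61859568] [-3.41983091e-01 -3.12104534e+00 -9.81250812e-04] [-2.07081870e-01  7.37364207e-02 -2.73873481e-01  1.22510557e+00
  4.39492939e-04  1.11934330e-02]
```

View pics/w1.png

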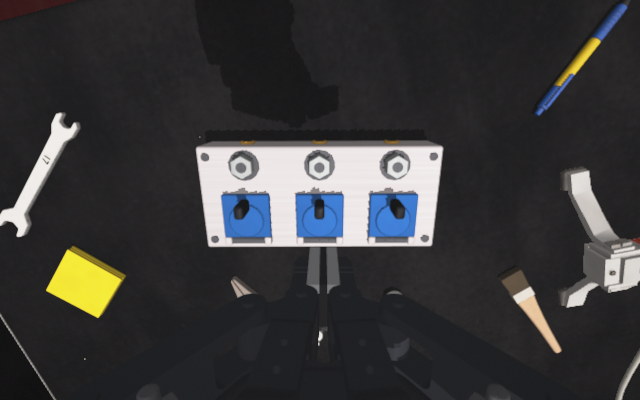

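The wrist view shows the bolts of stations 3, 2 and 1 at (242,167), (319,166) and (397,166). The tabs are at about (241,209), (319,209) and (397,209). I'll locate them precisely from this view and the top view.

```bash
python3 - <<'E'
from h import *
import pickle
s=pickle.load(open("w1.pkl","rb"));p=cv2.imread("pics/w1.png");d=np.load("w1.npy");t=cv2.imread("pics/top0.png")
g=cv2.cvtColor(p,cv2.COLOR_BGR2GRAY)
def heads(img,name,boxes):
    out=[]
    for (u,v,r) in boxes:
        sub=img[v-r:v+r+1,u-r:u+r+1];h=cv2.cvtColor(sub,cv2.COLOR_BGR2GRAY)
        m=(h<150).astype(np.uint8)
        c=max(cv2.findContours(cv2.morphologyEx(m,cv2.MORPH_CLOSE,np.ones((3,3))),0,2)[0],key=cv2.contourArea)
        (x,y),rad=cv2.minEnclosingCircle(c);out.append((x+u-r,y+v-r,rad))
    return out
W=heads(p,"wrist",[(397,166,20),(319,166,20),(242,167,20)])
T=heads(t,"top",[(276,226,9),(306,232,9),(336,238,9)])
for w,q in zip(W,T):
    dep=np.median(d[int(w[1])-3:int(w[1])+4,int(w[0])-3:int(w[0])+4])
    print(np.round(w,1),np.round(q,1),"depth",atdepth("wrist",w[:2],dep,s).round(1),"tri",[np.round(x,1) for x in tri(ray("wrist",w[:2],s),ray("top",q[:2]))],"plane",onplane("wrist",w[:2],62.5,s).round(1))
# cloud: block & tabs from wrist depth
v,u=np.mgrid[120:260,185:460];K=np.array(camera_model("wrist")["K"])
o,_=ray("wrist",(0,0),s);D=np.stack([ray("wrist",(a,b),s)[1] for a,b in zip(u.ravel(),v.ravel())])
P=(o+D*d[v,u].ravel()[:,None])
m=(P[:,2]>45)&(P[:,2]<53);Q=P[m];r=cv2.minAreaRect(Q[:,:2].astype(np.float32));print("block top",np.median(Q[:,2]),r)
m=(P[:,2]>78)&(P[:,2]<100)
lab=(m.reshape(v.shape)).astype(np.uint8);n,l,st,ce=cv2.connectedComponentsWithStats(lab)
for k in range(1,n):
    if st[k,4]>15:
        q=P[(l==k).ravel()];top=q[q[:,2]>np.percentile(q[:,2],50)]
        print("tab",st[k],q.min(0).round(1),q.max(0).round(1),np.median(top,0).round(1))
E
```

```text
[394.7 164.3  15.4] [276.  229.9  10.3] depth [503.1  34.   62.5] tri [array([498.3,  34.8,  76.6]), np.float64(7.5)] plane [503.   34.   62.5]
[319.3 164.5  15. ] [306.  235.9  10.3] depth [486.7 -40.8  62.7] tri [array([480.3, -39.6,  96.2]), np.float64(1.2)] plane [486.7 -40.8  62.5]
[243.1 165.1  15.4] [336.  241.9  10.3] depth [ 470.6 -116.6   62.9] tri [array([ 466.4, -116.2,   71.1]), np.float64(7.4)] plane [ 470.6 -116.7   62.5]Traceback (most recent call last):
  File "<stdin>", line 20, in <module>
  File "h.py", line 5, in ray
    m=camera_model(name);K=np.array(m["K"]);d=np.linalg.inv(K)@np.array([uv[0],uv[1],1.])
ValueError: time passes only in moves, steps and waits
```

```bash
python3 - <<'E'
import cv2
p=cv2.imread("pics/w1.png")[135:255,190:450];cv2.imwrite("pics/w1z.png",cv2.resize(p,None,fx=3,fy=3,interpolation=cv2.INTER_CUBIC))
E
```

```text
(no output)
```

View pics/w1z.png

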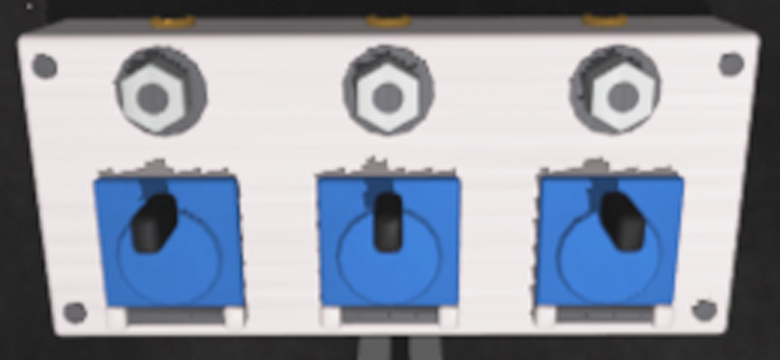

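```bash
python3 - <<'E'
from h import *
import pickle
s=pickle.load(open("w1.pkl","rb"));p=cv2.imread("pics/w1.png");d=np.load("w1.npy")
m=camera_model("wrist");K=np.array(m["K"]);M=np.array(m["mount"]);Rt=Rn.from_rotvec(s["eef_rot"]).as_matrix()
v,u=np.mgrid[120:260,185:460]
D=(Rt@M[:3,:3]@np.linalg.inv(K)@np.stack([u.ravel(),v.ravel(),np.ones(u.size)])).T
P=Rt@M[:3,3]+s["tcp_pos"]+D*d[v,u].ravel()[:,None]
k=(P[:,2]>45)&(P[:,2]<53);Q=P[k];r=cv2.minAreaRect(Q[:,:2].astype(np.float32));print("block top",np.median(Q[:,2]),r)
def comps(lo,hi,n0):
    lab=((P[:,2]>lo)&(P[:,2]<hi)).reshape(v.shape).astype(np.uint8);n,l,st,ce=cv2.connectedComponentsWithStats(lab)
    for k in range(1,n):
        if st[k,4]>n0:
            q=P[(l==k).ravel()];(c,wh,a)=cv2.minAreaRect(q[:,:2].astype(np.float32))
            print(lo,st[k],np.round(c,1),np.round(wh,1),round(a,1),"z",np.median(q[:,2]).round(1),"mean",q.mean(0).round(1))
comps(60,66,60);comps(84,95,10);comps(54.5,59,200)
for q in [(241,167.3),(319,167.3),(397.3,167.3)]: print(onplane("wrist",q,62.5,s).round(1))
for q in [(276.3,225),(305.9,231),(335.5,237)]: print("top",onplane("top",q,62.5).round(1))
for a,b in zip([(397.3,167.3),(319,167.3),(241,167.3)],[(276.3,225),(305.9,231),(335.5,237)]): print("tri",tri(ray("wrist",a,s),ray("top",b)))
E
```

```text
block top 49.84190372596683 ((526.4796142578125, -50.40547180175781), (259.9781799316406, 115.34627532958984), 77.57009887695312)
60 [201  35  22  24 377] [506.2  35.6] [21.6 23.7] 79.1 z 62.3 mean [506.3  35.2  62.3]
60 [ 45  36  22  24 384] [ 472.8 -120.4] [23.5 21.7] 48.1 z 62.4 mean [ 472.4 -120.1   62.4]
60 [123  36  21  24 380] [489.8 -42.9] [20.6 24. ] 76.7 z 62.4 mean [489.4 -42.7  62.3]
60 [65 89 13 19 66] [ 530.3 -120.5] [12.8 20.6] 63.9 z 60.4 mean [ 529.4 -122.    60.5]
60 [45 95 19 19 76] [ 531.2 -138.4] [13.7 23.5] 26.6 z 60.4 mean [ 532.1 -140.3   60.5]
60 [196 105  25  11  67] [575.5  21.2] [26.2 11.6] 74.7 z 60.3 mean [575.   22.1  60.4]
84 [ 48  87  11  13 127] [ 512.3 -128.8] [ 9.9 12.5] 71.4 z 87.1 mean [ 512.1 -128.6   86.9]
84 [129  86  10  14 127] [529.4 -51. ] [ 9.  13.4] 77.1 z 87.0 mean [528.9 -51.   86.8]
84 [209  86  11  14 127] [546.3  26.5] [ 9.7 13.4] 75.5 z 87.0 mean [545.8  26.4  86.8]
54.5 [  35   74   52   52 1390] [ 530.5 -133.2] [52. 59.] 77.7 z 57.5 mean [ 528.4 -131.6   57.5]
54.5 [ 110   74   48   51 1439] [547.2 -55.2] [52.  58.3] 77.7 z 57.6 mean [545.3 -54.7  57.5]
54.5 [ 182   74   51   51 1410] [564.4  22.8] [52.1 58.4] 77.9 z 57.5 mean [561.5  22.4  57.4]
[ 472.3 -119.5   62.5]
[489.5 -41.8  62.5]
[506.7  36.2  62.5]
top [509.9  38.7  62.5]
top [492.9 -39.6  62.5]
top [ 476.  -117.6   62.5]
tri (array([510.46958465,  39.68456416,  46.58937747]), np.float64(0.9092420958402083))
tri (array([492.44587091, -40.93090498,  50.21639858]), np.float64(3.3394131715684225))
tri (array([ 474.22916112, -118.73699402,   61.39525066]), np.float64(4.136878672233583))
```

```bash
python3 - <<'E'
from h import *
print(rel(sensors.sense(),[490.5,-41,68],target_R(-.217)))
E
```

```text
[0.0159, -0.005, 0.1617, 0.0005, -0.002, 0.0005]
```

>>> move_arm --commands '[[[0.008,-0.002,0.04,0,0,0],[0.016,-0.005,0.08,0,0,0],[0.016,-0.005,0.12,0,0,0],[0.016,-0.005,0.14,0,0,0],[0.016,-0.005,0.155,0,0,0],[0.016,-0.005,0.162,0,0,0],[0.016,-0.005,0.162,0,0,0],[0.016,-0.005,0.162,0,0,0]]]'

```text
time_s: 2.75
tcp_pos: [491.9, -40.7, 69.1]
eef_rot: [0.336, 3.122, -0.0]
wrist_force: [-0.2, 0.4, 0.6]
finger_gap: -0.3
```

>>> move_arm --commands '[[[0,0,0.002,0,0,0],[0,0,0.004,0,0,0],[0,0,0.005,0,0,0],[0,0,0.006,0,0,0],[0,0,0.006,0,0,0]]]'

```text
time_s: 3.25
tcp_pos: [491.7, -41.4, 62.4]
eef_rot: [0.339, 3.123, -0.0]
wrist_force: [-0.2, 0.7, 0.4]
finger_gap: 0.2
```

>>> move_arm --commands '[[[0,0,0.0005,0,0,0],[0,0,0.001,0,0,0],[0,0,0.0015,0,0,0],[0,0,0.0015,0,0,0]]]'

```text
time_s: 3.65
tcp_pos: [491.7, -41.4, 62.0]
eef_rot: [0.338, 3.123, -0.0]
wrist_force: [-2.6, 1.0, 9.9]
finger_gap: -0.2
```

>>> move_arm --commands '[[[0,0,0.0005,0,0,0],[0,0,0.001,0,0,0],[0,0,0.001,0,0,0],[0,0,0.001,0,0,0]]]'

```text
time_s: 4.05
tcp_pos: [491.7, -41.5, 61.9]
eef_rot: [0.338, 3.123, -0.001]
wrist_force: [-5.9, 0.1, 15.5]
finger_gap: 0.2
```

Bolt 2 took 15 N without moving, so it's tight. Bolt 1 is next.

>>> move_arm --commands '[[[0,0,-0.015,0,0,0],[0,0.04,-0.017,0,0,0],[0,0.08,-0.015,0,0,0],[0,0.08,-0.01,0,0,0],[0,0.08,-0.006,0,0,0],[0,0.08,-0.004,0,0,0],[0,0.08,-0.003,0,0,0],[0,0.08,-0.002,0,0,0]]]'

```text
time_s: 4.85
tcp_pos: [507.7, 36.2, 61.7]
eef_rot: [-0.34, -3.121, -0.0]
wrist_force: [-2.9, 0.4, 3.7]
finger_gap: -0.4
```

>>> move_arm --commands '[[[0,0,0.0005,0,0,0],[0,0,0.001,0,0,0],[0,0,0.0015,0,0,0],[0,0,0.0015,0,0,0]]]'

```text
time_s: 5.25
tcp_pos: [508.9, 36.5, 60.4]
eef_rot: [0.339, 3.123, -0.001]
wrist_force: [-0.3, -0.2, 0.7]
finger_gap: -0.3
```

>>> move_arm --commands '[[[0,0,0.001,0,0,0],[0,0,0.002,0,0,0],[0,0,0.003,0,0,0],[0,0,0.003,0,0,0]]]'

```text
time_s: 5.65
tcp_pos: [509.1, 36.7, 57.3]
eef_rot: [0.338, 3.122, -0.0]
wrist_force: [-0.1, -1.6, 2.8]
finger_gap: 0.1
```

>>> move_arm --commands '[[[0,0,0.0005,0,0,0],[0,0,0.001,0,0,0],[0,0,0.0015,0,0,0],[0,0,0.002,0,0,0],[0,0,0.0025,0,0,0],[0,0,0.0025,0,0,0]]]'

```text
time_s: 6.25
tcp_pos: [509.2, 36.7, 56.4]
eef_rot: [0.338, 3.122, -0.0]
wrist_force: [-4.6, -1.4, 13.8]
finger_gap: -0.1
```

Bolt 1 sank 6 mm to its stop, so it's the loose one. I'll raise the arm, half open the gripper and look again.

>>> move_arm --commands '[[[0,0,-0.02,0,0,0],[0,0,-0.06,0,0,0],[0,0,-0.1,0,0,0],[-0.01,0,-0.12,0,0,0],[-0.01,0,-0.12,0,0,0],[-0.01,0,-0.12,0,0,0],[-0.01,0,-0.12,0,0,0],[-0.01,0,-0.12,0,0,0]]]' --hand 0

```text
time_s: 7.05
tcp_pos: [516.6, 34.9, 172.8]
eef_rot: [-0.338, -3.119, -0.0]
wrist_force: [-0.4, -0.3, 0.7]
finger_gap: 42.6
```

```bash
python3 - <<'E'
from h import *
s=sensors.sense();p,d=capture("wrist");cv2.imwrite("pics/w2.png",p)
print(s["tcp_pos"],s["eef_rot"],s["finger_gap"])
m=camera_model("wrist");K=np.array(m["K"]);M=np.array(m["mount"]);Rt=Rn.from_rotvec(s["eef_rot"]).as_matrix()
v,u=np.mgrid[60:300,100:560]
D=(Rt@M[:3,:3]@np.linalg.inv(K)@np.stack([u.ravel(),v.ravel(),np.ones(u.size)])).T
P=Rt@M[:3,3]+s["tcp_pos"]+D*d[v,u].ravel()[:,None]
def comps(lo,hi,n0):
    lab=((P[:,2]>lo)&(P[:,2]<hi)).reshape(v.shape).astype(np.uint8);n,l,st,ce=cv2.connectedComponentsWithStats(lab)
    for k in range(1,n):
        if st[k,4]>n0:
            q=P[(l==k).ravel()];(c,wh,a)=cv2.minAreaRect(q[:,:2].astype(np.float32))
            print(lo,st[k]+[100,60,0,0,0],np.round(c,1),np.round(wh,1),round(a,1),"z",np.median(q[:,2]).round(1))
comps(53,66,200);comps(84,95,20)
E
```

```text
[516.5983479   34.92865951 172.75087594] [-3.37677294e-01 -3.11930305e+00 -1.17420447e-04] 42.63246887340557
53 [123 174  33  30 678] [ 472.7 -120.1] [21.7 24.2] 17.2 z 62.2
53 [217 174  28  30 607] [489.8 -42. ] [21.8 23.7] 18.0 z 61.7
53 [311 174  25  28 526] [507.   35.9] [21.1 24.5] 77.4 z 56.3
53 [ 117  220   68   59 2836] [ 530.5 -132.9] [53.  58.9] 78.1 z 58.1
53 [ 206  220   60   59 2498] [547.3 -54.8] [51.8 58.9] 77.3 z 58.2
53 [ 295  220   57   59 2928] [564.6  23.1] [52.1 59. ] 77.8 z 58.1
84 [122 237  15  17 197] [ 512.7 -128.5] [ 9.9 14.1] 78.8 z 87.0
84 [220 237  13  17 180] [529.6 -50.7] [ 9.7 13.7] 79.0 z 87.1
84 [317 237  12  17 179] [546.5  26.9] [ 9.1 13.5] 77.3 z 86.9
```

View pics/w2.png

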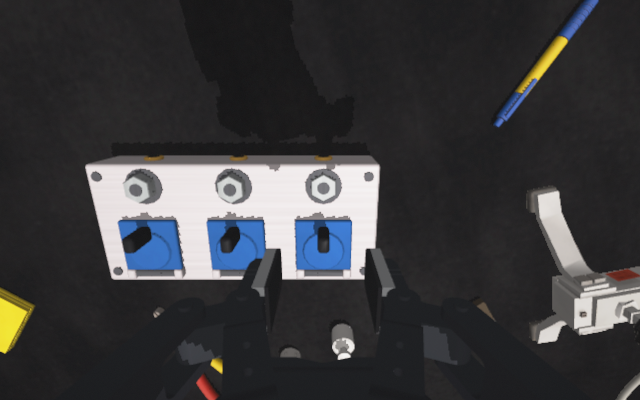

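The depth picture confirms bolt 1's head at z = 56, with the others at 62. The tab 1 top is at (546.5, 26.9, 87), at pixel (323,245).

```bash
python3 - <<'E'
from h import *
print(onplane("top",(279.5,209.5),88))
print(rel(sensors.sense(),[547.,27.2,63.5],target_R(-.217)))
E
```

```text
[549.22180485  27.92134527  88.        ]
[-0.0315, -0.001, 0.1094, -0.0004, -0.0035, 0.0013]
```

>>> move_arm --commands '[[[-0.016,0,0.02,0,0,0],[-0.032,-0.001,0.04,0,0,0],[-0.032,-0.001,0.06,0,-0.003,0],[-0.032,-0.001,0.08,0,-0.003,0],[-0.032,-0.001,0.095,0,-0.003,0],[-0.032,-0.001,0.105,0,-0.003,0],[-0.032,-0.001,0.109,0,-0.003,0],[-0.032,-0.001,0.109,0,-0.003,0],[-0.032,-0.001,0.109,0,-0.003,0]]]'

```text
time_s: 8.0
tcp_pos: [550.0, 26.8, 66.4]
eef_rot: [0.338, 3.119, -0.0]
wrist_force: [-0.0, 0.4, -0.0]
finger_gap: 42.9
```

```bash
python3 - <<'E'
from h import *
s=sensors.sense();p,d=capture("wrist");cv2.imwrite("pics/w3.png",p);print(s["tcp_pos"],s["wrist_force"],s["joint_positions"])
print(rel(s,[547.5,27.4,63.5],target_R(-.217)))
E
```

```text
[549.98346635  26.80528044  66.41222417] [-0.01182699  0.44312139 -0.04574097] [-6.84528761e-02  2.85312655e-01 -3.92058781e-01  8.89364752e-01
 -4.77135611e-04  1.47352441e-01]
[0.0026, 0.0, 0.0029, 0.0001, 0.0041, 0.0012]
```

View pics/w3.png

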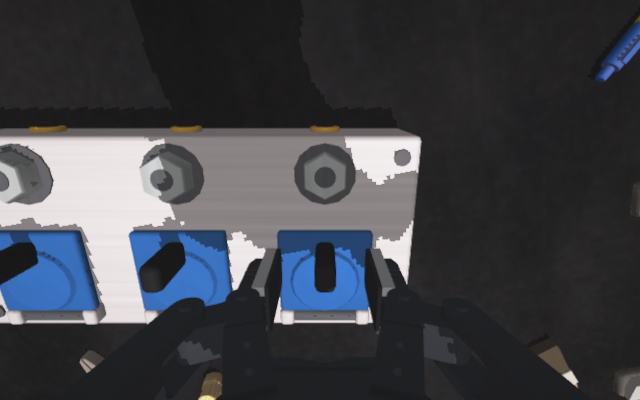

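The tab at (324,267) sits centred between the pads, which are at (265,275) and (382,275). I'll trim the position and close.

>>> move_arm --commands '[[[0.001,0,0.001,0,0,0],[0.0025,0,0.002,0,0.004,0],[0.0025,0,0.002,0,0.004,0],[0.0025,0,0.002,0,0.004,0]]]'

```text
time_s: 8.45
tcp_pos: [547.0, 27.4, 63.9]
eef_rot: [-0.338, -3.122, -0.0]
wrist_force: [-0.1, -0.6, -0.2]
finger_gap: 42.7
```

>>> move_arm --commands '[[[0,0,0,0,0,0],[0,0,0,0,0,0],[0,0,0,0,0,0],[0,0,0,0,0,0],[0,0,0,0,0,0],[0,0,0,0,0,0],[0,0,0,0,0,0],[0,0,0,0,0,0]]]' --hand -1

```text
time_s: 9.25
tcp_pos: [547.2, 28.2, 64.0]
eef_rot: [-0.337, -3.123, -0.003]
wrist_force: [0.3, 4.6, 0.9]
finger_gap: 8.8
```

```bash
python3 - <<'E'
import numpy as np
for d in range(5,66,5):
    t=np.radians(d);x=-43*np.cos(t)+10*np.sin(t);z=43*np.sin(t)+10*np.cos(t)
    print(d,[round(-(x+43)/1000,4),0,round(-(z-10)/1000,4),0,round(t,3),0])
E
```

```text
5 [np.float64(-0.001), 0, np.float64(-0.0037), 0, np.float64(0.087), 0]
10 [np.float64(-0.0024), 0, np.float64(-0.0073), 0, np.float64(0.175), 0]
15 [np.float64(-0.0041), 0, np.float64(-0.0108), 0, np.float64(0.262), 0]
20 [np.float64(-0.006), 0, np.float64(-0.0141), 0, np.float64(0.349), 0]
25 [np.float64(-0.0083), 0, np.float64(-0.0172), 0, np.float64(0.436), 0]
30 [np.float64(-0.0108), 0, np.float64(-0.0202), 0, np.float64(0.524), 0]
35 [np.float64(-0.0135), 0, np.float64(-0.0229), 0, np.float64(0.611), 0]
40 [np.float64(-0.0165), 0, np.float64(-0.0253), 0, np.float64(0.698), 0]
45 [np.float64(-0.0197), 0, np.float64(-0.0275), 0, np.float64(0.785), 0]
50 [np.float64(-0.023), 0, np.float64(-0.0294), 0, np.float64(0.873), 0]
55 [np.float64(-0.0265), 0, np.float64(-0.031), 0, np.float64(0.96), 0]
60 [np.float64(-0.0302), 0, np.float64(-0.0322), 0, np.float64(1.047), 0]
65 [np.float64(-0.0339), 0, np.float64(-0.0332), 0, np.float64(1.134), 0]
```

>>> move_arm --commands '[[[-0.0005,0,-0.0018,0,0.044,0],[-0.001,0,-0.0037,0,0.087,0],[-0.0017,0,-0.0055,0,0.131,0],[-0.0024,0,-0.0073,0,0.175,0],[-0.0032,0,-0.009,0,0.218,0],[-0.0041,0,-0.0108,0,0.262,0],[-0.005,0,-0.0125,0,0.305,0],[-0.006,0,-0.0141,0,0.349,0],[-0.006,0,-0.0141,0,0.349,0]]]'

```text
time_s: 10.15
tcp_pos: [553.0, 27.0, 78.4]
eef_rot: [-0.301, -2.774, -0.056]
wrist_force: [-1.9, 5.7, 5.2]
finger_gap: 8.9
```

```bash
python3 - <<'E'
from h import *
s=sensors.sense();print({k:np.round(v,3).tolist() for k,v in s.items() if k!="effort"})
R=Rn.from_rotvec(s["eef_rot"]).as_matrix();print("tilt",np.degrees(np.arctan2(R[2,0],-R[2,2])))
p,d=capture("wrist");cv2.imwrite("pics/w4.png",p)
E
```

```text
{'time_s': 10.15, 'joint_positions': [-0.092, 0.51, -0.079, 1.332, 0.045, 0.116], 'joint_velocities': [0.003, -0.021, -0.027, -0.035, -0.006, 0.001], 'tcp_pos': [553.035, 26.972, 78.412], 'eef_rot': [-0.301, -2.774, -0.056], 'wrist_force': [-1.932, 5.738, 5.235], 'wrist_torque': [1.024, 0.269, -0.362], 'finger_gap': 8.914}
tilt 20.236225154926203
```

View pics/w4.png

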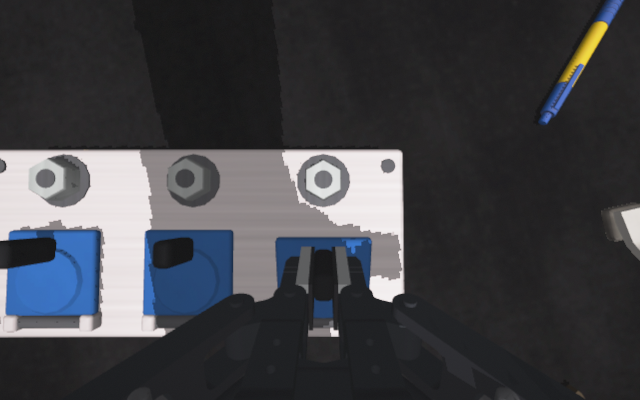

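The cap follows the gripper: its near edge is up around (323,240) with the tab pinched at (323,275). The same arc holds in the tool frame, so I'll go on another 30°.

>>> move_arm --commands '[[[-0.0005,0,-0.0018,0,0.044,0],[-0.001,0,-0.0037,0,0.087,0],[-0.0017,0,-0.0055,0,0.131,0],[-0.0024,0,-0.0073,0,0.175,0],[-0.0032,0,-0.009,0,0.218,0],[-0.0041,0,-0.0108,0,0.262,0],[-0.005,0,-0.0125,0,0.305,0],[-0.006,0,-0.0141,0,0.349,0],[-0.006,0,-0.0141,0,0.349,0]]]'

```text
time_s: 11.1
tcp_pos: [563.5, 24.7, 90.0]
eef_rot: [-0.264, -2.428, -0.099]
wrist_force: [-0.9, 5.5, 5.7]
finger_gap: 8.7
```

```bash
python3 - <<'E'
from h import *
s=sensors.sense();print({k:np.round(v,3).tolist() for k,v in s.items() if k!="effort"})
R=Rn.from_rotvec(s["eef_rot"]).as_matrix();print("tilt",np.degrees(np.arctan2(R[2,0],-R[2,2])))
E
```

```text
{'time_s': 11.1, 'joint_positions': [-0.108, 0.765, 0.237, 1.741, 0.072, 0.082], 'joint_velocities': [0.004, -0.024, -0.026, -0.035, -0.008, 0.005], 'tcp_pos': [563.502, 24.703, 90.026], 'eef_rot': [-0.264, -2.428, -0.099], 'wrist_force': [-0.934, 5.519, 5.654], 'wrist_torque': [0.797, 0.154, -0.653], 'finger_gap': 8.702}
tilt 40.22002875631053
```

>>> move_arm --commands '[[[-0.0005,0,-0.0018,0,0.044,0],[-0.001,0,-0.0037,0,0.087,0],[-0.0017,0,-0.0055,0,0.131,0],[-0.0024,0,-0.0073,0,0.175,0],[-0.003,0,-0.0087,0,0.209,0],[-0.003,0,-0.0087,0,0.209,0],[-0.003,0,-0.0087,0,0.209,0],[-0.003,0,-0.0087,0,0.209,0],[-0.003,0,-0.0087,0,0.209,0],[-0.003,0,-0.0087,0,0.209,0]]]'

```text
time_s: 12.1
tcp_pos: [571.2, 23.0, 94.9]
eef_rot: [-0.241, -2.223, -0.119]
wrist_force: [1.3, 5.7, 5.4]
finger_gap: 8.5
```

```bash
python3 - <<'E'
from h import *
s=sensors.sense();print({k:np.round(v,3).tolist() for k,v in s.items() if k!="effort"})
R=Rn.from_rotvec(s["eef_rot"]).as_matrix();print("tilt",np.degrees(np.arctan2(R[2,0],-R[2,2])))
p,d=capture("wrist");cv2.imwrite("pics/w5.png",p)
m=camera_model("wrist");K=np.array(m["K"]);M=np.array(m["mount"])
v,u=np.mgrid[100:400,200:450]
D=(R@M[:3,:3]@np.linalg.inv(K)@np.stack([u.ravel(),v.ravel(),np.ones(u.size)])).T
P=R@M[:3,3]+s["tcp_pos"]+D*d[v,u].ravel()[:,None]
hsv=cv2.cvtColor(p,cv2.COLOR_BGR2HSV)[100:400,200:450];k=(cv2.inRange(hsv,(100,120,40),(125,255,255))>0).ravel()
k&=(P[:,1]>-10)&(P[:,2]>60)
Q=P[k];print(len(Q));c=Q.mean(0);n=np.linalg.svd(Q-c,full_matrices=False)[2][2];print("cap normal",n,"angle",np.degrees(np.arccos(abs(n[2]))))
q,_=capture("top");cv2.imwrite("pics/top5.png",q[150:270,220:400].repeat(4,0).repeat(4,1))
E
```

```text
{'time_s': 12.1, 'joint_positions': [-0.115, 0.923, 0.42, 1.973, 0.081, 0.062], 'joint_velocities': [0.001, -0.002, -0.001, 0.0, -0.0, -0.002], 'tcp_pos': [571.186, 23.0, 94.853], 'eef_rot': [-0.241, -2.223, -0.119], 'wrist_force': [1.292, 5.7, 5.354], 'wrist_torque': [0.517, -0.285, -0.847], 'finger_gap': 8.53}
tilt 52.01318977632553
2127
cap normal [ 0.97097543 -0.1968302   0.13588445] angle 82.19023328451719
```

View pics/w5.png

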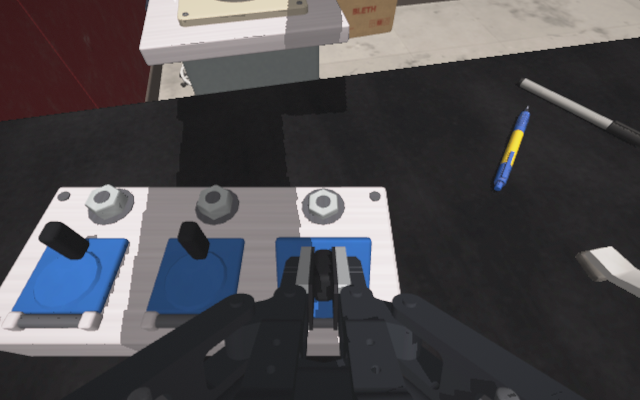

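Cap 1 keeps the same place relative to the fingers (edge at row 238), so it has turned with the tool. Caps 2 and 3 are shut. The plane fit gave 82°, probably skewed by stray pixels, so I'll refit on the cap's area alone.

```bash
python3 - <<'E'
from h import *
s=sensors.sense();R=Rn.from_rotvec(s["eef_rot"]).as_matrix()
p,d=capture("wrist");m=camera_model("wrist");K=np.array(m["K"]);M=np.array(m["mount"])
v,u=np.mgrid[236:300,272:375]
D=(R@M[:3,:3]@np.linalg.inv(K)@np.stack([u.ravel(),v.ravel(),np.ones(u.size)])).T
P=R@M[:3,3]+s["tcp_pos"]+D*d[v,u].ravel()[:,None]
hsv=cv2.cvtColor(p,cv2.COLOR_BGR2HSV)[236:300,272:375]
k=cv2.erode(cv2.inRange(hsv,(100,150,60),(125,255,255)),np.ones((5,5))).ravel()>0
Q=P[k];print(len(Q),Q.min(0),Q.max(0))
for _ in range(3):
    c=np.median(Q,0);n=np.linalg.svd(Q-Q.mean(0),full_matrices=False)[2][2];e=abs((Q-Q.mean(0))@n);Q=Q[e<max(1.5,np.percentile(e,80))]
print(len(Q),n,"angle",np.degrees(np.arccos(abs(n[2]))))
print(s["time_s"],s["tcp_pos"],s["wrist_force"])
E
```

```text
971 [553.15689929  -1.0735462   82.61111963] [632.10137058  47.74916815 244.74115637]
768 [-0.74008609  0.1610271  -0.65294934] angle 49.235659315561676
12.2 [571.17895943  22.98705352  94.85929222] [2.87827394 5.28347961 5.69242301]
```

View pics/top5.png

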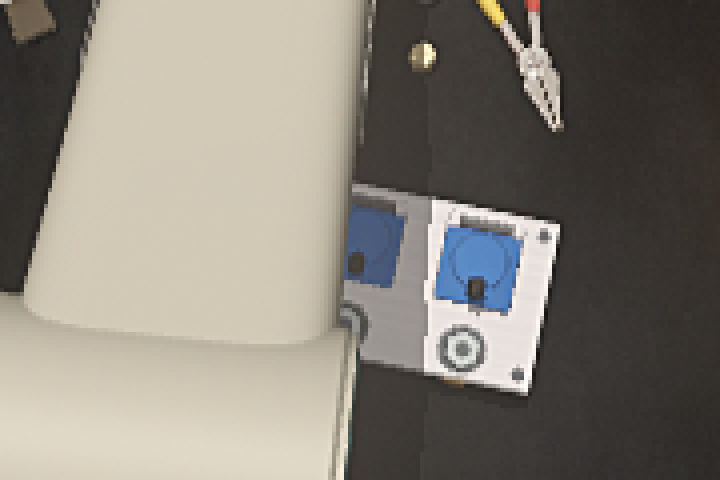

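```bash
python3 -c "
from bench import workorder
print(workorder.sign_off())"
```

```text
the job is handed in; nothing more can be done
None
```

Bolt 1 is the loose one. I lifted its cap to about 50 degrees and handed the job in at about 12.2 s, with the gripper still holding the tab.

- **Tapping:** Bolt 2 held at 15 N without moving. Bolt 1 gave way at about 4 N and sank 6 mm to its stop. I didn't tap bolt 3, since only one bolt is loose.
- **Lifting:** I pinched tab 1 and swung it about the hinge with the tool, ending at 52 degrees of tool tilt. At the last reading the arm was still and the finger gap was 8.5 mm on the nominally 10 mm tab.
- **Cap angle:** My first plane fit to the cap gave 82 degrees, which I put down to stray pixels. Refitted on the cap alone it gave 49 degrees, close to the tool tilt.
- **Bolt height:** The depth image after tapping put head 1 at z = 56 mm and the other two at 62 mm.
- **Other caps and objects:** Caps 2 and 3 looked shut in the last pictures. The arm never came near the things round the block, though it hid some of them from the top camera at the end, so I didn't measure all of them.
- **Disagreements:** The wrist and top cameras differed by 3–4 mm in position. Combining the two views gave bolt heights of 47, 50 and 61 mm, too low against the expected 62.5 mm. For heights I relied on the wrist camera's depth readings, which agreed from two positions and with where the fingers touched bolt 2.

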